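# Start the jar mill in fast gear

## Robot

A 6-joint arm with a two-finger parallel gripper is mounted at the origin on the work surface; the furniture and walls round the work are solid. World frame = base frame: x ahead of the robot, y to its left, z up, the work surface at z = 0. Lengths are in m, angles in rad, forces in N, time in s.
With the tool pointing down it reaches from about 0.35 to 0.775 m from the base axis. Payload 7.3 kg.
Tool frame: the origin (TCP) lies midway between the tips of the shut fingers; the grasp point (between the pads) lies 19 mm behind it; z points along the fingers, y is the line along which they close (so a half turn about z gives the same grasp; the last joint's range is limited). The gripper opens to 92 mm and grips with 3 to 60 N. Pads are 19 mm wide; open, the fingers measure 130 mm over their backs; the gripper's body (75 mm by 190 mm) begins 47 mm behind the grasp point.
Start: joints at [-1.432, 0.342, 1.524, -0, 1.275, -0.146], TCP at [0.148, -0.504, 0.227] pointing down, gripper open.
Joint ranges: [-2.53, 2.53], [-0.77, 2.02], [0.04, 2.7], [-1, 4.14], [0.28, 2.66], [-3.11, 3.11]. Speed limits (rad/s): [2.57, 2.57, 3.14, 3.14, 3.14, 3.14].

## Interface

Orientations are given as [roll, pitch, yaw] about the fixed x, y, z axes, in that order (R = Rz(yaw) Ry(pitch) Rx(roll)).
In Python, from cell import monitor, vision, workorder gives the robot as it stands.
- The arm moves only by the tool move_arm, never from a script. Its argument "rows" is a list of rows, each a list of 5 numbers: the shift along the world's x, y, z in mm, then the turn about the world's z in rad, then the closure, from -1 (fully open) to 1 (shut). A call has 1 to 12 rows; each row shifts and turns the commanded pose from where the row before left it; what a row does not reach is not made up. A row lasts 1/10 s, in which the tool goes at most 50 mm and 8.59 degrees, less where a joint would pass 70% of its speed; a pose out of reach is approached as far as the arm can. A call is refused whole if a number of a shift passes 50 or a number of a turn 0.15, either way. A call with a gripper value outside its range is refused whole. The fingers move at their own pace and stop on an object; "newtons" is the grip in N (left out, the last holds). Time passes only in rows, so rows that do not move let the fingers close. It gives the time, the measured TCP pose, the force, the opening and the grip force at its end, in the units of the state.
- monitor.observe(): the state, without advancing time (a new reading comes with each control period).
- vision.read_camera(name): name is "scene" or "side" or "wrist"; returns the picture (420x560x3 uint8, red, green, blue); there is no depth.
- vision.get_calibration(name): a dict with "K" (3x3 intrinsics, pixels), "T" (4x4, takes a point from camera to world coordinates); the wrist camera has in their place "mount" (4x4, takes a point from camera to tool coordinates, whose origin is the TCP and whose axes are the flange's). Camera axes: x right, y up, looking along -z (the intrinsics and any distortion apply to the point x, -y, -z); pixel columns grow to the right and rows downward; lengths in m; the calibration is good to about 2 mm. A picture is of the moment at which its call begins: read the wrist's pose just before it. get_calibration takes no time and is no camera call.
- workorder.hand_in(): hands the job in; it is judged then, once.
The state is a dict: "time": time; "qpos": joint angles; "qvel": joint speeds; "joint_efforts": joint torques, N m; "tool_pos": TCP position; "tool_rot": TCP orientation; "contact_force": force on the tool from outside, world axes, zero at the start; "torque": the same for the moment, N m; "opening": finger opening in m; "grip_force": force on a finger pad.
Only numpy, scipy, OpenCV 4.12 (cv2) and the standard library are available. Lean on these libraries where they do the work, as an engineer would, in place of code of your own. Each camera call takes 0.05 s, during which the arm holds its last target. There are 200 camera calls.

## Task

Start the little jar mill in its fast gear, by pushing with the fingertips only. Push the jar along its rollers until its foot is home against the rubber buffers of the gearbox, then push the ball-ended gear lever away from you, through its middle notch, to the far stop, and then press the round start button on the deck fully in and let it come up again. Do not press start before the jar is home and the lever at its far stop, do not lift the jar off its rollers, and leave the loose things round the mill where they lie.

Things in the scene. Friction and masses are not known exactly. Their poses are not given: they have to be found in the camera images.
- jar_mill: Jar mill, grey, 140 (x) by 280 (y) by 95 mm, fixed. Origin: centre of its underside; +x away from the operator, +y to the left, z up. Left: two rubber rollers along y (tops at z 76), bearing plate at y 128..140, top z 78. Right: gearbox y -140..-37, flat deck at z 96, with lever and start button. The black mushroom on the gearbox's front face is not used.
- jar_cap (a point): Centre of the free, left end of the jar (grey ribbed screw cap, flat end). The jar is a white cylinder of 72 mm diameter, 100 mm long, about 0.6 kg, lying loose on the rollers along the mill's y, its axis 101 mm above the mill's origin. Push this end towards the mill's -y; it slides at some 3 to 12 N and stays where it is left.
- jar_foot (a point): Centre of the jar's other (right) end, 100 mm from jar_cap, which must come to the buffers. It starts 18 to 42 mm short of them.
- gearbox_buffers (a point): Point midway between the faces of the two rubber buffers on the gearbox's left side; the jar is home when jar_foot is here (within 3 mm along the mill's y). Fixed to the mill.
- gear_knob (a point): Centre of the lever's black ball, 26 mm in diameter, on a 9 mm steel shaft that comes out of a slot in the deck. The pivot lies 105 mm from the ball, 50 mm below the deck; the ball swings in the mill's x-z plane, from 41 mm on the near side of the pivot to 41 mm on its far side, 46 to 55 mm above the deck.
- gear_lever (a joint): Lever angle, rad: 0 leaning to the near side (neutral, where it starts), 0.4 upright in the middle notch (slow), 0.8 leaning away at the far stop (fast). It grows as the ball goes to the mill's +x. A sprung detent holds it at all three: about 7 N at the ball to leave 0 or 0.4; past 0.22 or 0.62 it snaps into the next place by itself.
- start_button_top (a point): Centre of the top of the start button: a black round push button of 22 mm diameter in a steel ring on the near right corner of the deck, pressed straight down.
- start_button (a joint): Travel of the start button, m: 0 up, 0.005 fully in; about 5 N presses it in; it springs back.
- card_tray: Open card tray, 95x68x22 mm, with a stone in it; fixed bystander. Origin: centre of its underside.
- stone_b: Grey stone, 50 mm, loose bystander. Origin: centre of its underside.
- dust_blower: Black rubber dust blower (bulb with a thin nozzle), 112 mm long, loose bystander. Origin: centre of its underside.
Not all that is in view belongs to the job. There is more than one size of the part that bears jar_cap; the job needs the larger.

How it is judged:
By the outcome, as a careful person would: the job done as asked, in the order asked, and still so for the second after the job is handed in, with the robot touching nothing.
It also fails if it takes over 64 s, if anything falls off the work surface, if the arm or the gripper's body presses on something with over 40 N, if the wrist force passes 120 N, or if a joint passes its speed limit or range.

## Working session

There is one attempt and no reset: what is moved stays moved. The work goes in short steps, Python scripts to look and compute and a tool call to move; the robot and the scene stay as the last step left them, time stands still between calls to the robot, and variables do not carry over. Pictures are saved under pics/ and viewed, at most 10 in all, crops included, and the job is handed in when it is done.

Besides the shell and the picture viewer there is one more tool, called after "Emit:" as name(argument=value, ...) on one line, values as JSON. move_arm: Moves the arm, as the interface text tells. Its arguments: {"type":"object","properties":{"rows":{"type":"array","items":{"type":"array","items":{"type":"number"}}},"newtons":{"type":"number"}},"required":["rows"]}

```bash
mkdir -p pics
python3 - <<'E'
from cell import monitor, vision
import cv2,numpy as np
a=[]
for n in("scene","side"):
    p=vision.read_camera(n); cv2.imwrite(f"pics/{n}0.png",p[:,:,::-1]); c=vision.get_calibration(n)
    print(n,np.round(c["K"],1).tolist(),np.round(c["T"],3).tolist(),[k for k in c])
print({k:np.round(v,3).tolist() for k,v in monitor.observe().items()})
print(vision.get_calibration("wrist"))
E
```

```text
scene [[526.4, 0.0, 276.8], [0.0, 526.4, 212.3], [0.0, 0.0, 1.0]] [[0.626, 0.321, -0.711, -0.443], [-0.78, 0.272, -0.564, -0.693], [0.012, 0.907, 0.42, 0.637], [0.0, 0.0, 0.0, 1.0]] ['K', 'T']
side [[509.3, 0.0, 269.2], [0.0, 509.3, 213.2], [0.0, 0.0, 1.0]] [[0.964, 0.182, -0.192, 0.222], [-0.264, 0.622, -0.737, -0.742], [-0.015, 0.761, 0.648, 0.823], [0.0, 0.0, 0.0, 1.0]] ['K', 'T']
{'time': 0.1, 'qpos': [-1.432, 0.343, 1.525, 0.0, 1.275, -0.146], 'qvel': [-0.001, -0.002, -0.004, -0.002, 0.002, -0.002], 'joint_efforts': [0.002, -43.2, -24.47, 0.072, 0.053, -0.0], 'tool_pos': [0.147, -0.503, 0.226], 'tool_rot': [-3.14, -0.0, 0.285], 'contact_force': [0.436, 0.306, 0.41], 'torque': [0.046, -0.037, 0.026], 'grip_force': 0.0, 'opening': 0.092}
{'K': array([[325.02593933,   0.        , 282.66024925],
       [  0.        , 325.02593933, 207.40604836],
       [  0.        ,   0.        ,   1.        ]]), 'mount': array([[ 1.01653296e-03,  9.56558124e-01,  2.91539914e-01,
         7.96272190e-02],
       [ 9.99997741e-01, -4.28097117e-04, -2.08215362e-03,
         8.42579882e-04],
       [-1.86689356e-03,  2.91541371e-01, -9.56556398e-01,
        -1.57890810e-01],
       [ 0.00000000e+00,  0.00000000e+00,  0.00000000e+00,
         1.00000000e+00]])}
```

View pics/scene0.png

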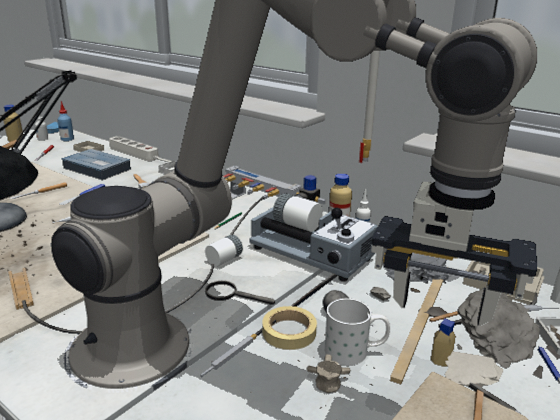

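View pics/side0.png

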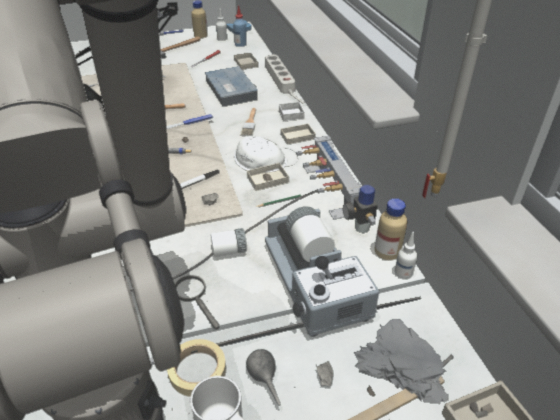

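The jar on the mill is at scene (298,212) / side (308,232). A smaller loose jar lies on the table at scene (223,250) / side (228,243). The larger one, on the rollers, fits the description. I'll confirm that in an enlarged crop.

Run:
```python
import cv2,numpy as np
a=cv2.imread("pics/scene0.png")[180:290,240:390]; b=cv2.imread("pics/side0.png")[195:335,255:385]
a=cv2.resize(a,None,fx=5,fy=5,interpolation=cv2.INTER_CUBIC)[:,:750]; 
b=cv2.resize(b,None,fx=4,fy=4,interpolation=cv2.INTER_CUBIC)
cv2.imwrite("pics/ca.png",a);cv2.imwrite("pics/cb.png",b)
```

```text
(no output)
```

View pics/ca.png

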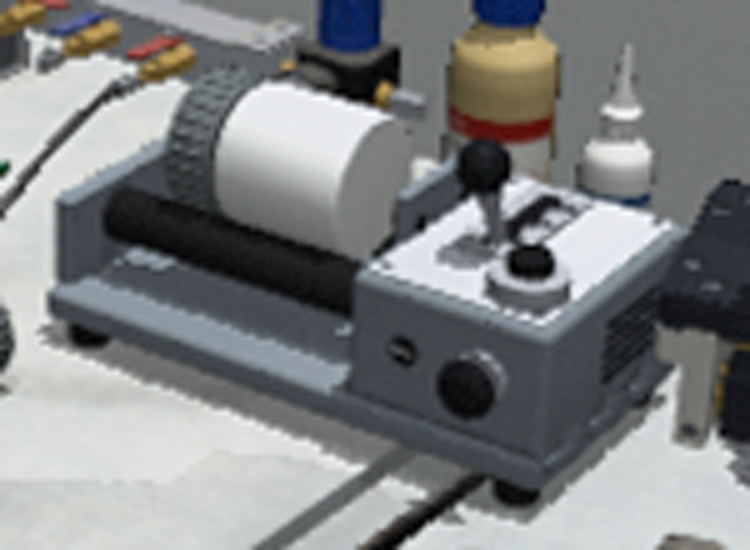

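View pics/cb.png

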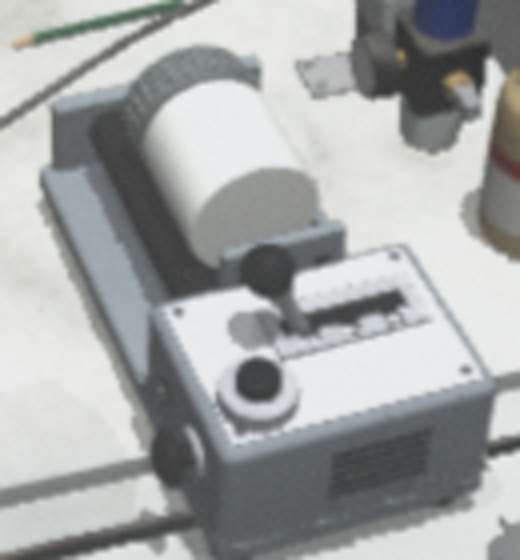

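```bash
cat > h.py <<'E'
from cell import monitor, vision
import cv2,numpy as np
from scipy.spatial.transform import Rotation as R
def ray(n,uv,T=None):
    c=vision.get_calibration(n); K=c["K"]; T=c["T"] if T is None else T
    d=np.linalg.inv(K)@[uv[0],uv[1],1]; d=T[:3,:3]@(d*[1,-1,-1]); return T[:3,3],d/np.linalg.norm(d)
def tri(rs):
    A=0;b=0
    for o,d in rs:
        P=np.eye(3)-np.outer(d,d);A=A+P;b=b+P@o
    p=np.linalg.solve(A,b); return p,max(np.linalg.norm((np.eye(3)-np.outer(d,d))@(p-o)) for o,d in rs)
def plane(r,z): o,d=r; return o+d*(z-o[2])/d[2]
E
python3 - <<'E'
from h import *
np.set_printoptions(precision=4,suppress=True)
P=dict(knob=((484,167),(268,270)),btn=((531,258),(258,375)),NR=((545,335),(222,452)),NL=((357,268),(158,308)),FR=((685,232),(490,382)),plateNL=((58,203),(52,105)),foot=((376,185),(262,218)))
for k,(a,b) in P.items():
    ra=ray("scene",(240+a[0]/5-.4,180+a[1]/5-.4));rb=ray("side",(255+b[0]/4-.4,195+b[1]/4-.4))
    p,e=tri([ra,rb]);print(k,p,round(e,4), plane(ra,.096)[:2],plane(rb,.096)[:2])
E
```

```text
knob [ 0.4794 -0.1308  0.1416] 0.0006 [ 0.5636 -0.08  ] [ 0.4968 -0.089 ]
btn [ 0.4628 -0.1679  0.1145] 0.0007 [ 0.4942 -0.1503] [ 0.4692 -0.1519]
NR [ 0.4385 -0.1912  0.0948] 0.0013 [ 0.4355 -0.194 ] [ 0.4382 -0.1906]
NL [ 0.4378 -0.0944  0.0935] 0.0013 [ 0.4349 -0.0953] [ 0.437  -0.0983]
FR [ 0.573  -0.1848  0.0918] 0.0017 [ 0.5636 -0.191 ] [ 0.5713 -0.1858]
plateNL [0.4328 0.083  0.0744] 0.0006 [0.3986 0.0523] [0.4267 0.06  ]
foot [ 0.5047 -0.057   0.1001] 0.0005 [ 0.5125 -0.0514] [ 0.5062 -0.0537]
```

The pictures show the mill's large white jar with a ribbed cap, its foot near scene (315,217). The knob is at scene (337,213) / side (322,262), the start button at scene (346,231) / side (319,289) and the unused mushroom at scene (333,257). The mill's yaw is about 0.035 rad. I'll set out towards the jar's cap end with the fingers shut.

Emit:
move_arm(rows=[[22,38,0,-0.02,1],[22,38,0,-0.02,1],[22,38,0,-0.02,1],[22,38,0,-0.02,1],[22,38,0,-0.02,1],[22,38,0,-0.02,1],[22,38,0,-0.02,1],[22,38,0,-0.02,1],[22,38,0,-0.02,1],[22,38,0,-0.02,1],[22,38,0,-0.02,1],[22,38,0,-0.02,1]], newtons=20)

```text
time: 1.3
tool_pos: [0.412, -0.046, 0.2267]
tool_rot: [3.141, 0.0, 0.044]
contact_force: [0.2, -1.3, 0.1]
opening: 0.0022
grip_force: 0.0
```

Emit:
move_arm(rows=[[22,35,0,0,1],[22,35,0,0,1],[22,35,0,0,1],[20,25,0,0,1],[0,0,0,0,1],[0,0,0,0,1],[0,0,0,0,1]])

```text
time: 2.0
tool_pos: [0.4968, 0.0814, 0.2265]
tool_rot: [3.141, 0.001, 0.044]
contact_force: [-0.6, 0.8, -0.2]
opening: 0.0005
grip_force: 0.0
```

Run:
```python
from h import *
s=monitor.observe();print(s["tool_pos"],s["tool_rot"])
w=vision.read_camera("wrist");c=vision.read_camera("side")
np.save("w1.npy",w)
cv2.imwrite("pics/w1.png",np.hstack([cv2.resize(w,(560,420)),c[150:360,230:470][:210].repeat(2,0)[:, :240]])[:,:,::-1])
```

```text
[0.49680434 0.08140775 0.22647724] [3.14122780e+00 1.15725603e-03 4.42595476e-02]
```

View pics/w1.png

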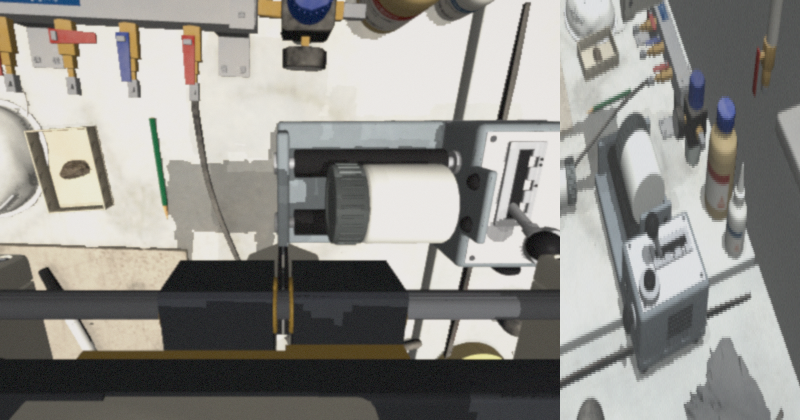

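Run:
```python
from h import *
np.set_printoptions(precision=4,suppress=True)
T=np.eye(4);T[:3,:3]=R.from_euler("xyz",[3.14123,.00116,.04426]).as_matrix();T[:3,3]=[.4968,.0814,.2265]
T=T@vision.get_calibration("wrist")["mount"]
for k,u,v,z in[("cap top",336,165,.12),("cap end",327,203,.101),("capbot",331,243,.105),("footT",452,168,.12),("foot",460,203,.101),("buf",464,182,.08),("gbL far",478,122,.096),("gbL near",466,264,.096),("plateNear",283,243,.078),("plateFar",284,131,.078),("tip",283,335,.226)]:
    print(k,plane(ray("wrist",(u,v),T),z))
```

```text
cap top [0.5343 0.0382 0.12  ]
cap end [0.4963 0.0398 0.101 ]
capbot [0.4589 0.0334 0.105 ]
footT [ 0.5361 -0.0572  0.12  ]
foot [ 0.5017 -0.081   0.101 ]
buf [ 0.517  -0.0928  0.08  ]
gbL far [ 0.5729 -0.0846  0.096 ]
gbL near [ 0.4388 -0.1026  0.096 ]
plateNear [0.4454 0.0774 0.078 ]
plateFar [0.5567 0.0815 0.078 ]
tip [0.4513 0.0781 0.226 ]
```

The wrist view shows the cap end at about (328,203), near world (0.497, 0.040). The fingers are on the jar's axis and behind its end, so I'll go down.

Emit:
move_arm(rows=[[0,0,-30,0,1],[0,0,-30,0,1],[0,0,-30,0,1],[0,0,-25,0,1],[0,0,-11,0,1],[0,0,0,0,1],[0,0,0,0,1]])

```text
time: 2.8
tool_pos: [0.4982, 0.0818, 0.1018]
tool_rot: [3.141, -0.002, 0.044]
contact_force: [-0.2, -0.3, -0.6]
opening: 0.0005
grip_force: 0.0
```

Emit:
move_arm(rows=[[0,-5,0,0,1],[0,-5,0,0,1],[0,-4,0,0,1],[0,-4,0,0,1],[0,-4,0,0,1],[0,-4,0,0,1]])

```text
time: 3.4
tool_pos: [0.4977, 0.0563, 0.101]
tool_rot: [-3.141, -0.001, 0.044]
contact_force: [0.7, 6.4, 3.9]
opening: 0.0001
grip_force: 3.4
```

Emit:
move_arm(rows=[[0,-3,0,0,1],[0,-3,0,0,1],[0,-3,0,0,1],[0,-3,0,0,1]])

```text
time: 3.8
tool_pos: [0.4978, 0.0448, 0.1011]
tool_rot: [-3.14, -0.001, 0.045]
contact_force: [0.7, 3.9, 1.2]
opening: 0.0006
grip_force: 2.5
```

Emit:
move_arm(rows=[[0,-2,0,0,1],[0,-2,0,0,1]])

```text
time: 4.0
tool_pos: [0.4979, 0.0406, 0.101]
tool_rot: [-3.141, -0.001, 0.045]
contact_force: [0.7, 5.3, 2.9]
opening: 0.0004
grip_force: 2.9
```

Emit:
move_arm(rows=[[0,-2,0,0,1],[0,-2,0,0,1]])

```text
time: 4.2
tool_pos: [0.4979, 0.0366, 0.1011]
tool_rot: [-3.141, -0.001, 0.045]
contact_force: [0.3, 5.8, 3.3]
opening: 0.0001
grip_force: 3.0
```

Emit:
move_arm(rows=[[0,-2,0,0,1],[0,-2,0,0,1]])

```text
time: 4.4
tool_pos: [0.498, 0.0347, 0.1014]
tool_rot: [-3.137, -0.002, 0.044]
contact_force: [0.6, 24.2, 8.6]
opening: 0.0003
grip_force: 12.2
```

Emit:
move_arm(rows=[[0,-2,0,0,1],[0,-2,0,0,1]])

```text
time: 4.6
tool_pos: [0.4981, 0.0343, 0.102]
tool_rot: [-3.131, -0.003, 0.043]
contact_force: [0.3, 42.9, 13.7]
opening: 0.0004
grip_force: 21.8
```

Emit:
move_arm(rows=[[0,-1,0,0,1],[0,-1,0,0,1]])

```text
time: 4.8
tool_pos: [0.4981, 0.0341, 0.1023]
tool_rot: [-3.129, -0.004, 0.043]
contact_force: [0.1, 47.6, 14.7]
opening: 0.0004
grip_force: 24.5
```

Emit:
move_arm(rows=[[0,-1,0,0,1],[0,-1,0,0,1]])

```text
time: 5.0
tool_pos: [0.4982, 0.0339, 0.1026]
tool_rot: [-3.126, -0.004, 0.043]
contact_force: [-0.2, 57.3, 17.9]
opening: 0.0006
grip_force: 29.3
```

The force rose to a hard stop after about 25 mm of travel, so the jar is home. I'll back off, go up and move over to the near side of the lever.

Emit:
move_arm(rows=[[0,10,0,0,1],[0,15,0,0,1],[0,5,0,0,1],[0,0,30,0,1],[0,0,40,0,1],[0,0,40,0,1],[-15,-30,0,0,1],[-15,-35,0,0,1],[-15,-35,0,0,1],[-15,-35,0,0,1],[0,0,0,0,1],[0,0,0,0,1]])

```text
time: 6.2
tool_pos: [0.4372, -0.0819, 0.2107]
tool_rot: [3.141, 0.0, 0.042]
contact_force: [0.2, -1.1, -0.2]
opening: 0.0007
grip_force: 0.0
```

Run:
```python
from h import *
s=monitor.observe();print(s["tool_pos"],s["tool_rot"],s["contact_force"])
w=vision.read_camera("wrist")
cv2.imwrite("pics/w2.png",w[:,:,::-1])
```

```text
[ 0.43719709 -0.08193624  0.21073079] [3.14149827e+00 1.30409686e-04 4.19995443e-02] [ 0.17437289 -1.06957665 -0.16371829]
```

View pics/w2.png

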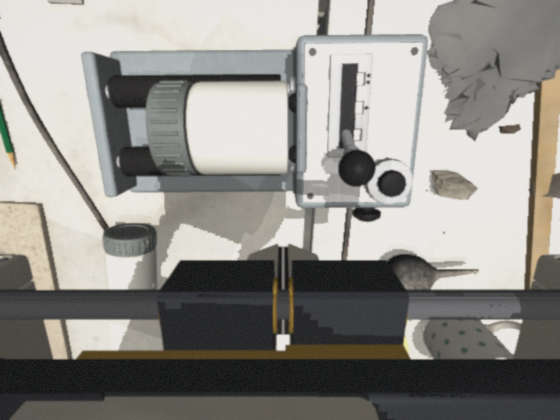

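The jar's foot now meets the buffers at about (292,125). The knob is at (357,168) and the button at (391,183).

Run:
```python
from h import *
np.set_printoptions(precision=4,suppress=True)
T=np.eye(4);T[:3,:3]=R.from_euler("xyz",[3.1415,.00013,.042]).as_matrix();T[:3,3]=[.4372,-.0819,.2107]
T=T@vision.get_calibration("wrist")["mount"]
for k,u,v,z in[("knob",357,168,.142),("btn",391,183,.1145),("slot far",350,64,.096),("slotnear",346,135,.096),("NL",298,204,.096),("FL",300,40,.096),("NR",409,204,.096)]:
    print(k,plane(ray("wrist",(u,v),T),z))
```

```text
knob [ 0.4792 -0.1336  0.142 ]
btn [ 0.4638 -0.1687  0.1145]
slot far [ 0.5521 -0.1303  0.096 ]
slotnear [ 0.4984 -0.1326  0.096 ]
NL [ 0.4378 -0.0965  0.096 ]
FL [ 0.5672 -0.0907  0.096 ]
NR [ 0.4419 -0.1935  0.096 ]
```

Emit:
move_arm(rows=[[0,-26,0,0,1],[0,-26,0,0,1],[0,0,-24,0,1],[0,0,-24,0,1],[0,0,-24,0,1],[0,0,0,0,1],[0,0,0,0,1]])

```text
time: 6.95
tool_pos: [0.4379, -0.1322, 0.139]
tool_rot: [-3.141, 0.001, 0.046]
contact_force: [-0.1, -0.3, 1.0]
opening: 0.0003
grip_force: 0.0
```

Emit:
move_arm(rows=[[5,0,0,0,1],[5,0,0,0,1],[5,0,0,0,1],[5,0,0,0,1],[5,0,0,0,1],[5,0,0,0,1]])

```text
time: 7.55
tool_pos: [0.4657, -0.1326, 0.139]
tool_rot: [-3.141, 0.005, 0.045]
contact_force: [-7.9, 0.2, 3.7]
opening: 0.0002
grip_force: 3.4
```

Emit:
move_arm(rows=[[5,0,0,0,1],[5,0,0,0,1],[5,0,0,0,1],[5,0,0,0,1],[0,0,0,0,1]])

```text
time: 8.05
tool_pos: [0.4884, -0.133, 0.1387]
tool_rot: [3.141, -0.001, 0.045]
contact_force: [0.0, 0.5, -0.6]
opening: 0.0007
grip_force: 0.0
```

Emit:
move_arm(rows=[[5,0,0,0,1],[5,0,0,0,1],[5,0,0,0,1],[5,0,0,0,1],[5,0,0,0,1]])

```text
time: 8.55
tool_pos: [0.5122, -0.1324, 0.1386]
tool_rot: [-3.141, 0.002, 0.045]
contact_force: [-2.1, 2.4, 0.3]
opening: 0.0005
grip_force: 1.2
```

Emit:
move_arm(rows=[[5,0,0,0,1],[5,0,0,0,1],[5,0,0,0,1],[0,0,0,0,1]])

```text
time: 8.95
tool_pos: [0.5286, -0.1331, 0.1388]
tool_rot: [3.141, -0.001, 0.045]
contact_force: [1.6, 1.0, 0.3]
opening: 0.0005
grip_force: 0.0
```

Emit:
move_arm(rows=[[3,0,0,0,1],[3,0,0,0,1],[0,0,0,0,1]])

```text
time: 9.25
tool_pos: [0.5339, -0.1329, 0.1388]
tool_rot: [3.141, -0.0, 0.045]
contact_force: [0.6, 0.3, 0.6]
opening: 0.0005
grip_force: 0.0
```

Emit:
move_arm(rows=[[3,0,0,0,1],[3,0,0,0,1],[3,0,0,0,1],[0,0,0,0,1]])

```text
time: 9.65
tool_pos: [0.5377, -0.1327, 0.1383]
tool_rot: [-3.14, 0.012, 0.046]
contact_force: [-18.5, -1.7, 10.4]
opening: 0.0008
grip_force: 9.4
```

The 18 N at the expected far-stop position (ball at x about 0.560) says the lever is home. I'll back off and go above the button.

Emit:
move_arm(rows=[[-15,0,0,0,1],[-15,0,0,0,1],[0,0,30,0,1],[0,0,35,0,1],[-24,-18,0,0,1],[-24,-18,0,0,1],[0,0,0,0,1],[0,0,0,0,1]])

```text
time: 10.45
tool_pos: [0.4647, -0.1691, 0.204]
tool_rot: [3.141, -0.001, 0.043]
contact_force: [0.5, -0.1, 0.2]
opening: 0.0005
grip_force: 0.0
```

Run:
```python
from h import *
s=monitor.observe();print(s["tool_pos"],s["tool_rot"],s["contact_force"])
w=vision.read_camera("wrist")
cv2.imwrite("pics/w3.png",w[:,:,::-1])
```

```text
[ 0.46467172 -0.1691467   0.20403675] [ 3.14136900e+00 -8.25502600e-04  4.33604241e-02] [ 0.49667703 -0.08244978  0.22110799]
```

View pics/w3.png

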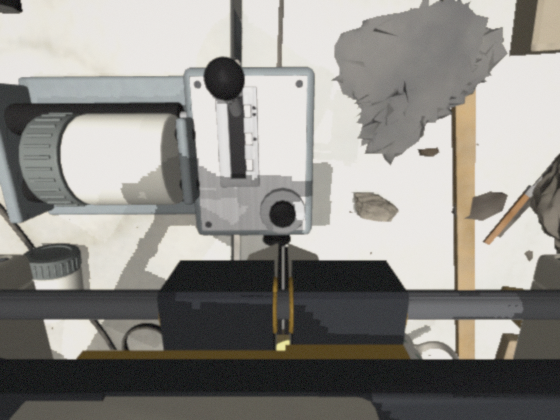

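The knob at (224,78) is at the far end of the slot, the jar is still home, and the button at (282,214) lies under the fingertips. I'll press it.

Emit:
move_arm(rows=[[-1,0,-30,0,1],[0,0,-30,0,1],[0,0,-20,0,1],[0,0,0,0,1],[0,0,0,0,1]])

```text
time: 11.0
tool_pos: [0.4643, -0.1686, 0.1239]
tool_rot: [-3.142, 0.0, 0.046]
contact_force: [-0.3, 0.5, 0.4]
opening: 0.0003
grip_force: 0.0
```

Emit:
move_arm(rows=[[0,0,-3,0,1],[0,0,-3,0,1],[0,0,-2,0,1],[0,0,0,0,1]])

```text
time: 11.4
tool_pos: [0.464, -0.169, 0.1162]
tool_rot: [3.141, -0.001, 0.045]
contact_force: [0.9, 0.2, 2.9]
opening: 0.0002
grip_force: 1.0
```

Emit:
move_arm(rows=[[0,0,-2,0,1],[0,0,-2,0,1],[0,0,0,0,1]])

```text
time: 11.7
tool_pos: [0.464, -0.169, 0.1123]
tool_rot: [3.141, -0.001, 0.045]
contact_force: [1.6, 0.5, 5.8]
opening: 0.0004
grip_force: 2.6
```

Emit:
move_arm(rows=[[0,0,-2,0,1],[0,0,-1,0,1],[0,0,0,0,1]])

```text
time: 12.0
tool_pos: [0.4642, -0.1691, 0.1118]
tool_rot: [3.14, -0.003, 0.045]
contact_force: [-6.3, 3.3, 28.1]
opening: 0.0003
grip_force: 14.3
```

Emit:
move_arm(rows=[[0,0,-2,0,1],[0,0,0,0,1],[0,0,0,0,1]])

```text
time: 12.3
tool_pos: [0.4643, -0.1692, 0.1114]
tool_rot: [3.139, -0.004, 0.045]
contact_force: [-10.9, 6.6, 43.3]
opening: 0.0004
grip_force: 21.9
```

Emit:
move_arm(rows=[[0,0,10,0,1],[0,0,20,0,1],[0,0,35,0,1],[-10,0,35,0,1],[-20,0,0,0,1],[0,0,0,0,1],[0,0,0,0,1],[0,0,0,0,1]])

```text
time: 13.1
tool_pos: [0.4337, -0.1688, 0.206]
tool_rot: [-3.141, 0.001, 0.045]
contact_force: [-0.2, 0.3, -0.3]
opening: 0.0003
grip_force: 0.0
```

Run:
```python
from h import *
s=monitor.observe();print(s["tool_pos"],s["contact_force"])
w=vision.read_camera("wrist")
cv2.imwrite("pics/w4.png",w[:,:,::-1])
```

```text
[ 0.43371384 -0.1688176   0.20596951] [-0.23117524  0.3465911  -0.34219217]
```

View pics/w4.png

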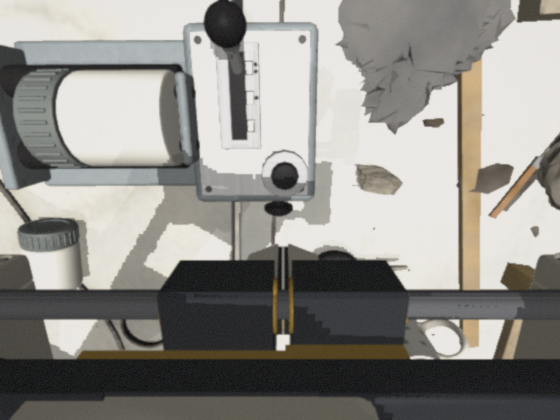

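The lever (225,22) is at its far stop, the jar is against the buffers (183,115), the button (284,175) is up, and the arm is clear of everything.

```bash
python3 -c "
from cell import workorder
print(workorder.hand_in())"
```

```text
the job is handed in; nothing more can be done
None
```

The job is handed in at about 13 s on the robot's clock: the jar went home against the buffers, the lever went to its far stop, and the start button was then pressed fully in and released, with only the mill's own parts touched.

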